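Carry a loose-lying roller bottle on its tray to the warming plate

ROBOT

A 6-joint arm with a two-finger parallel gripper is mounted at the origin on the work surface. World frame = base frame: x ahead of the robot, y to its left, z up, the work surface at z = 0. Lengths are in m, angles in rad, forces in N, time in s.
With the tool pointing down it reaches from about 0.275 to 0.725 m from the base axis. Payload 15.9 kg.
Tool frame: the origin (TCP) lies at the very end of the fingers, on their centre line; the grasp point (between the pads) lies ctrl.grip_depth behind it (ctrl.grip_depth is the distance from the TCP to the grasp point, in m); z points along the fingers, y is the line along which they close (so a half turn about z gives the same grasp; the last joint's range is limited). The gripper opens to 85 mm and grips with 20 to 120 N. Pads are 22 mm wide; open, the fingers measure 114 mm over their backs; the gripper's body (76 mm by 85 mm) begins 54 mm behind the grasp point. The pads swing forward as they close: fully open they stand 13 mm farther back than shut.
Start: joints at [-1.178, 0.213, -0.034, 1.323, 0, 1.571], TCP at [0.191, -0.462, 0.231] pointing down, gripper open.
Joint ranges: [-2.98, 2.98], [-0.74, 1.72], [-1.14, 1.35], [-2.1, 2.04], [-1.57, 1.44], [-3.14, 3.14]. Speed limits (rad/s): [1.89, 1.89, 2.39, 2.57, 3.14, 3.14].

INTERFACE

Orientations are given as a rotation vector (axis times angle).
In Python, from plant import ctrl gives the robot as it stands.
- The arm moves only by the tool play_rows, never from a script. Its argument "steps" is a list of rows, each a list of 7 numbers: the shift along the tool's x, y, z each as a share of 0.02 m, from -1 to 1, then the turn, a rotation vector about the tool's x, y, z each as a share of 4 degrees, from -1 to 1, then the opening, from -1 (shut) to 1 (fully open). A call has 1 to 12 rows; each row shifts and turns the commanded pose from where the row before left it, along the tool's axes as they then stand; what a row does not reach is not made up. A row lasts 1/10 s, in which the tool goes at most 50 mm and 8.59 degrees, less where a joint would pass 70% of its speed; a pose out of reach is approached as far as the arm can. A call with a number of a shift or a turn outside -1 to 1 is refused whole. A call with a gripper value outside its range is refused whole. The fingers move at their own pace and stop on an object; the grip force is fixed at half the most. Time passes only in rows, so rows that do not move let the fingers close. It gives the time, the measured TCP pose, the force, the opening and the grip force at its end, in the units of the state.
- ctrl.get_state(): the state, without advancing time (a new reading comes with each control period).
- ctrl.camera(name): name is "side" or "top"; returns a dict with "color" (420x560x3 uint8, red, green, blue), "fx", "fy", "cx", "cy" (pixels), "R" (3x3) and "t" (3): a world point X has camera coordinates R X + t. Camera axes: x right, y down, z forward; pixel columns grow to the right and rows downward; lengths in m; the calibration is good to about 2 mm. A picture is of the moment at which its call begins. There is no depth.
- ctrl.job_done(): hands the job in; it is judged then, once.
The state is a dict: "time_s": time; "joint_pos": joint angles; "qvel": joint speeds; "effort": joint torques, N m; "tcp_pos": TCP position; "eef_rot": TCP orientation; "contact_force": force on the tool from outside, world axes, zero at the start; "ft_torque": the same for the moment, N m; "finger_gap": finger opening in m; "gripper_force": force on a finger pad.
Only numpy, scipy, OpenCV 4.12 (cv2) and the standard library are available. Lean on these libraries where they do the work, as an engineer would, in place of code of your own. Each camera call takes 0.05 s, during which the arm holds its last target. There are 200 camera calls.

TASK

The glass roller bottle, its inside coating still setting, lies loose on its side near one end of the steel carrying tray. Lift the tray by its overhead handle and carry it over to the warming plate, never letting the bottle roll against an end rim and never touching it, and hold the tray above the plate until the bottle has lain still in the middle third of the tray for two seconds. Then set the tray down gently on the middle of the plate, square with it, with the bottle at rest in the middle third, let go, and leave the other things on the bench as they are.

Things in the scene. Friction and masses are not known exactly. Their poses are not given: they have to be found in the camera images.
- tray: Open flat steel tray, 0.40 kg, 346 mm along its own y by 206 mm along its x; floor 3 mm thick, rims 15 mm above it (top z = 18 mm). Steel straps at the middle of the long sides (x = +-104 mm, 24 mm wide, to z = 166 mm) carry a grip bar across over the tray's middle. Origin: centre of its underside; z up. Stands on the bench at the start.
- tray_grip (a point): Middle of the black grip bar, 155 mm straight above the tray origin, axes as the bar. It runs along the tray's x, 150 mm long, 16 mm thick (y), 20 mm high: pinch it from above, fingers closing along the tray's y. It sits in rubber bushings: the tray turns against it about x with 11 Nm/rad, so the loaded end sags by about 0.035 rad per 100 mm that the bottle is off the middle.
- tray_floor (a point): Centre of the tray's flat floor surface, 3 mm above the underside; axes as the tray's. Inside the rims 340 mm along y by 200 mm along x. Here the bottle's origin can go to y = -134 and +134 mm, where the bottle touches an end rim; the middle third is y from -57 to +57 mm. The bottle starts in the end third at -y.
- bottle: Amber glass roller bottle with black cap, lying across the tray: 100 mm diameter, 175 mm long, about 0.40 kg. Its x is its long axis, along the tray's x; origin on the axis, 80 mm from its base, 50 mm over the floor; y, z turn with it. It rolls along the tray y above 0.01 rad of tilt, then gains 7 m/s2 per rad of further tilt to the low end; it lags tray accelerations by 0.71 of them.
- warmer: Low laboratory warming plate, fixed: flat aluminium top 420 mm along its own y by 260 mm along its x, white housing with dial and display on the +x side; top 62 mm above the bench. Origin: centre of its underside, on the bench; z up. The tray belongs on the middle of its top, long side along long side, either way round.
- warmer_top (a point): Centre of the warming plate's top surface.
- tip_box: Bystander: pipette tip box, blue with clear lid, 85 x 120 x 62 mm. Origin: centre of its underside.
- jar: Bystander: white plastic jar with red cap, 68 mm in diameter, 85 mm high. Origin: centre of its underside.
- tube_rack: Bystander: white tube rack with capped tubes, 70 x 150 x 78 mm. Origin: centre of its underside.

How it is judged:
By the outcome, as a careful person would: the job done as asked, in the order asked, and still so for the second after the job is handed in, with the robot touching nothing.
It also fails if it takes over 72 s, if anything falls off the work surface, if the arm or the gripper's body presses on something with over 40 N, if the wrist force passes 120 N, or if a joint passes its speed limit or range.

## Working session

There is one attempt and no reset: what is moved stays moved. The work goes in short steps, Python scripts to look and compute and a tool call to move; the robot and the scene stay as the last step left them, time stands still between calls to the robot, and variables do not carry over. Pictures are saved under pics/ and viewed, at most 10 in all, crops included, and the job is handed in when it is done.

Besides the shell and the picture viewer there is one more tool, called by a JSON object that holds its "fn" and its "kwargs". play_rows: Moves the arm, as the interface text tells. Shift numbers are shares of 0.02 m and turn numbers shares of 4 degrees, none past 1 either way. Its arguments: {"type":"object","properties":{"steps":{"type":"array"}},"required":["steps"]}

```bash
mkdir -p pics; ls; python3 - <<'E'
from plant import ctrl
import cv2
s=ctrl.get_state();print({k:s[k] for k in('time_s','tcp_pos','eef_rot','finger_gap','contact_force')},ctrl.grip_depth)
for n in('top','side'):
    c=ctrl.camera(n);cv2.imwrite(f'pics/{n}0.png',c['color'][:,:,::-1]);print(n,c['fx'],c['fy'],c['cx'],c['cy'],c['R'],c['t'])
E
```

```text
pics
{'time_s': 0.0, 'tcp_pos': array([ 0.19125951, -0.46158916,  0.23082154]), 'eef_rot': array([-3.08008638e+00, -6.12873788e-01,  3.47637279e-04]), 'finger_gap': 0.08509524928754389, 'contact_force': array([-0.61655712,  0.58136087, -0.11087303])} 0.0187
top 430.1954623128733 430.1954623128733 278.6259850599701 207.51271305351472 [[ 2.27063143e-02 -9.99741923e-01  7.14880760e-04]
 [-9.98205781e-01 -2.27110415e-02 -5.54024187e-02]
 [ 5.54043563e-02  5.44386627e-04 -9.98463851e-01]] [-0.04354876  0.63158546  1.15213927]
side 385.6870821076638 385.6870821076638 273.2866672237863 211.75037296473099 [[ 0.95131491 -0.30820796  0.00279122]
 [-0.18825697 -0.58819688 -0.78650095]
 [ 0.24404764  0.74768462 -0.61758276]] [-0.60730978  0.18432906  0.9164353 ]
```

View pics/top0.png

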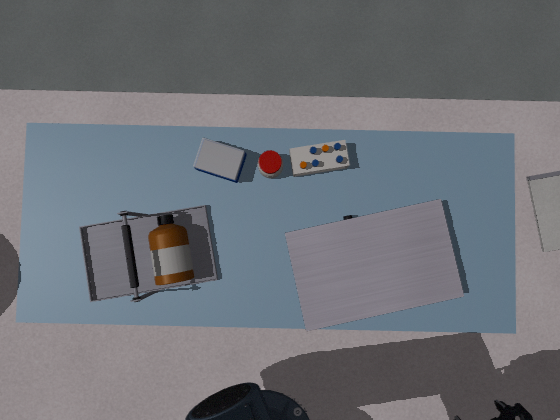

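View pics/side0.png

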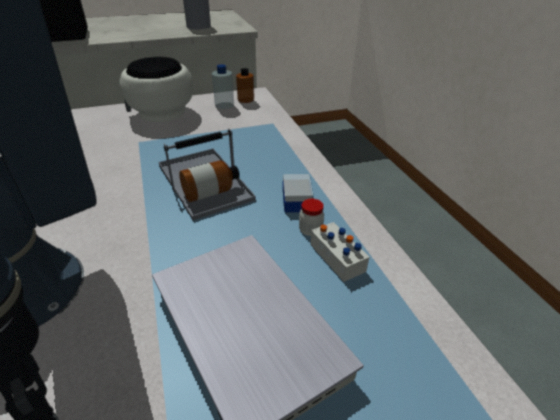

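The top view shows the tray at about (80-217, 206-300), with the bar from (125,224) to (135,288) and the bottle right of the bar. The warmer top has corners near (286,233), (444,200), (468,293) and (308,329). The side view agrees. I'll enlarge both.

```bash
python3 - <<'E'
import cv2
t=cv2.imread('pics/top0.png')
cv2.imwrite('pics/c1.png',cv2.resize(t[195:310,70:230],None,fx=5,fy=5,interpolation=cv2.INTER_CUBIC))
cv2.imwrite('pics/c2.png',cv2.resize(t[190:340,275:475],None,fx=4,fy=4,interpolation=cv2.INTER_CUBIC))
E
```

```text
(no output)
```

View pics/c1.png

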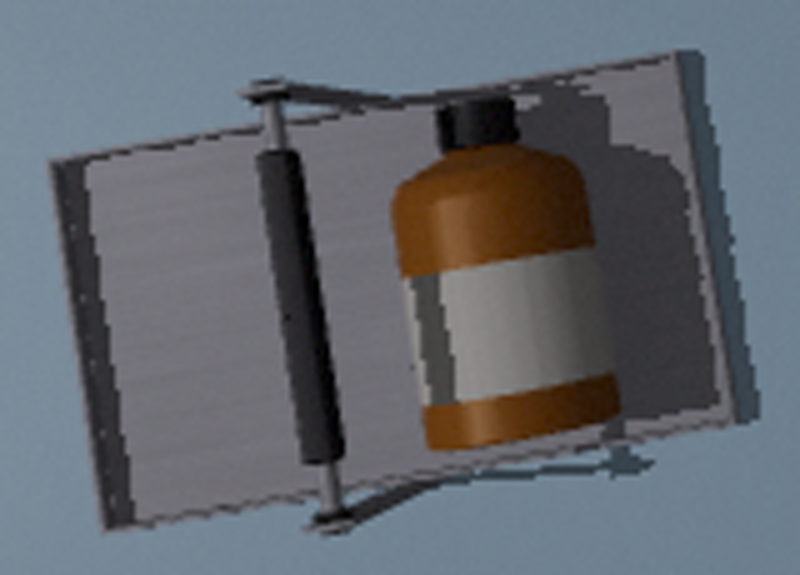

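View pics/c2.png

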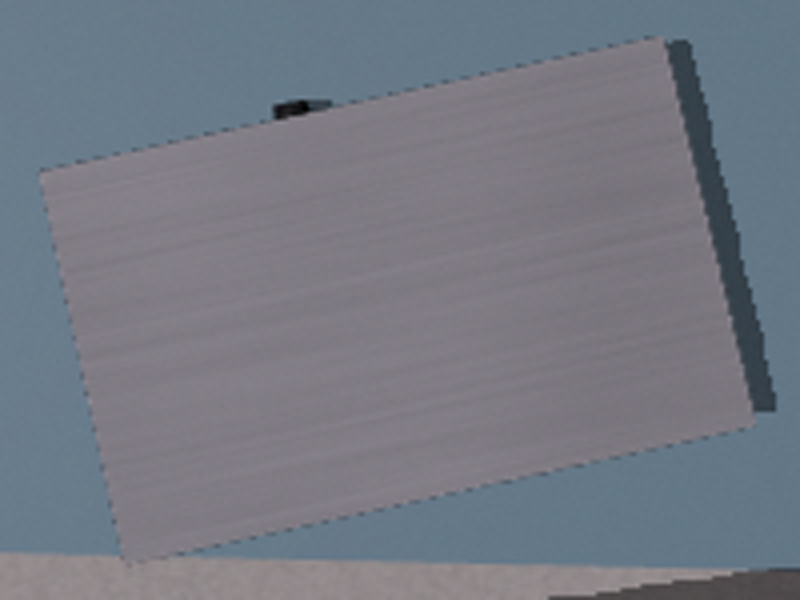

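Crop pixel readings:
- **Tray rim corners (c1):** (50,159), (677,53), (735,425), (104,530)
- **Bar ends (c1):** (278,152), (323,464)
- **Bottle body middle (c1):** about (510,340)
- **Warmer corners (c2):** (40,171), (665,37), (755,427), (128,563)

```bash
cat > h.py <<'E'
from plant import ctrl
import numpy as np, cv2
def P(c,uv,z):
    R,t=np.array(c['R']),np.array(c['t'])
    d=R.T@np.array([(uv[0]-c['cx'])/c['fx'],(uv[1]-c['cy'])/c['fy'],1]);o=-R.T@t
    return o+d*(z-o[2])/d[2]
E
python3 - <<'E'
from h import *
from scipy.spatial.transform import Rotation as Ro
c=ctrl.camera('top')
def rect(a,sc,off,z):
    p=np.array([P(c,(u/sc+off[0],v/sc+off[1]),z)[:2] for u,v in a])
    L=(p[0]-p[1])+(p[3]-p[2]);S=(p[0]-p[3])+(p[1]-p[2])
    print('cen',p.mean(0),'len',np.linalg.norm(p[0]-p[1]),np.linalg.norm(p[3]-p[2]),'w',np.linalg.norm(p[0]-p[3]),np.linalg.norm(p[1]-p[2]),'yaw(long vs +y)',np.degrees(np.arctan2(-L[0],L[1])),'short',np.degrees(np.arctan2(S[1],S[0])))
    return p.mean(0)
o=np.array([70,195])
tc=rect([(50,159),(677,53),(735,425),(104,530)],5,o,.018)
rect([(40,171),(665,37),(755,427),(128,563)],4,(275,190),.062)
b=[P(c,np.array(q)/5+o,.16)[:2] for q in((278,152),(323,464))]
print('bar',b,np.mean(b,0),np.linalg.norm(b[0]-b[1]),np.degrees(np.arctan2(*(b[0]-b[1])[::-1])))
print('bottle',P(c,np.array((510,340))/5+o,.06)[:2])
s=ctrl.get_state();print(Ro.from_rotvec(s['eef_rot']).as_matrix(),s['tcp_pos'],s['time_s'])
for q in([-1.178, 0.213, -0.034, 1.323, 0, 1.571],):print(s['joint_pos'])
E
```

```text
cen [0.50092155 0.31979691] len 0.3441212743106957 0.3429069210906409 w 0.20190390528140356 0.2033824341899993 yaw(long vs +y) 10.809013421492093 short 10.844305088277084
cen [ 0.48734949 -0.28110174] len 0.41854061330793485 0.4148981411330666 w 0.2581207801788051 0.2583058864688662 yaw(long vs +y) 13.366331096489231 short 13.525657330199989
bar [array([0.5735719 , 0.33404815]), array([0.42687117, 0.30655383])] [0.50022154 0.32030099] 0.14925495817427278 10.615104371595772
bottle [0.4792426  0.24476797]
[[ 9.23850130e-01  3.82754290e-01 -3.00817522e-04]
 [ 3.82754408e-01 -9.23849834e-01  7.40038045e-04]
 [ 5.34251879e-06 -7.98823476e-04 -9.99999681e-01]] [ 0.19129566 -0.46168456  0.23095524] 0.15
[-1.17799036e+00  2.13213527e-01 -3.48882245e-02  1.32349340e+00
  5.36653210e-06  1.57082639e+00]
```

```bash
python3 - <<'E'
from h import *
from scipy.spatial.transform import Rotation as Ro
s=ctrl.get_state();R=Ro.from_rotvec(s['eef_rot']).as_matrix()
y0=np.arctan2(R[1,0],R[0,0]);y1=np.radians(190.8);N=44
d=(np.array([.5005,.320])-s['tcp_pos'][:2])/N;dy=(y1-y0)/N
print(np.linalg.norm(d)/.02,np.degrees(dy)/4)
for k in range(N):
    a=y0+k*dy;X=np.array([np.cos(a),np.sin(a)]);Y=np.array([np.sin(a),-np.cos(a)])
    print('[%.2f,%.2f,0,0,0,%.2f,1],'%(d@X/.02,d@Y/.02,-np.degrees(dy)/4),end='\n' if k%11==10 else '')
E
```

```text
0.9552473566935863 0.9562249901039773
[0.66,-0.69,0,0,0,-0.96,1],[0.71,-0.64,0,0,0,-0.96,1],[0.75,-0.59,0,0,0,-0.96,1],[0.79,-0.54,0,0,0,-0.96,1],[0.82,-0.49,0,0,0,-0.96,1],[0.85,-0.43,0,0,0,-0.96,1],[0.88,-0.37,0,0,0,-0.96,1],[0.90,-0.31,0,0,0,-0.96,1],[0.92,-0.25,0,0,0,-0.96,1],[0.94,-0.19,0,0,0,-0.96,1],[0.95,-0.13,0,0,0,-0.96,1],
[0.95,-0.06,0,0,0,-0.96,1],[0.96,-0.00,0,0,0,-0.96,1],[0.95,0.06,0,0,0,-0.96,1],[0.95,0.13,0,0,0,-0.96,1],[0.94,0.19,0,0,0,-0.96,1],[0.92,0.25,0,0,0,-0.96,1],[0.90,0.31,0,0,0,-0.96,1],[0.88,0.37,0,0,0,-0.96,1],[0.85,0.43,0,0,0,-0.96,1],[0.82,0.49,0,0,0,-0.96,1],[0.79,0.54,0,0,0,-0.96,1],
[0.75,0.59,0,0,0,-0.96,1],[0.71,0.64,0,0,0,-0.96,1],[0.66,0.69,0,0,0,-0.96,1],[0.62,0.73,0,0,0,-0.96,1],[0.57,0.77,0,0,0,-0.96,1],[0.52,0.80,0,0,0,-0.96,1],[0.46,0.84,0,0,0,-0.96,1],[0.40,0.87,0,0,0,-0.96,1],[0.34,0.89,0,0,0,-0.96,1],[0.28,0.91,0,0,0,-0.96,1],[0.22,0.93,0,0,0,-0.96,1],
[0.16,0.94,0,0,0,-0.96,1],[0.10,0.95,0,0,0,-0.96,1],[0.03,0.95,0,0,0,-0.96,1],[-0.03,0.95,0,0,0,-0.96,1],[-0.09,0.95,0,0,0,-0.96,1],[-0.16,0.94,0,0,0,-0.96,1],[-0.22,0.93,0,0,0,-0.96,1],[-0.28,0.91,0,0,0,-0.96,1],[-0.34,0.89,0,0,0,-0.96,1],[-0.40,0.87,0,0,0,-0.96,1],[-0.46,0.84,0,0,0,-0.96,1],
```

{"fn": "play_rows", "kwargs": {"steps": [[0.66, -0.69, 0, 0, 0, -0.96, 1], [0.71, -0.64, 0, 0, 0, -0.96, 1], [0.75, -0.59, 0, 0, 0, -0.96, 1], [0.79, -0.54, 0, 0, 0, -0.96, 1], [0.82, -0.49, 0, 0, 0, -0.96, 1], [0.85, -0.43, 0, 0, 0, -0.96, 1], [0.88, -0.37, 0, 0, 0, -0.96, 1], [0.9, -0.31, 0, 0, 0, -0.96, 1], [0.92, -0.25, 0, 0, 0, -0.96, 1], [0.94, -0.19, 0, 0, 0, -0.96, 1], [0.95, -0.13, 0, 0, 0, -0.96, 1]]}}

```text
time_s: 1.25
tcp_pos: [0.2685, -0.2655, 0.2312]
eef_rot: [-2.651, -1.686, 0.0]
contact_force: [0.1, 0.4, 1.1]
finger_gap: 0.0854
gripper_force: 0.0
```

```bash
python3 -c "
from h import *
s=ctrl.get_state();print(s['joint_pos'],s['tcp_pos'])"
```

```text
[-7.79904099e-01 -3.81648287e-02 -3.12547321e-01  1.29670768e+00
  4.69935446e-05  1.22895721e+00] [ 0.26848592 -0.26553099  0.23117791]
```

{"fn": "play_rows", "kwargs": {"steps": [[0.95, -0.06, 0, 0, 0, -0.96, 1], [0.96, 0, 0, 0, 0, -0.96, 1], [0.95, 0.06, 0, 0, 0, -0.96, 1], [0.95, 0.13, 0, 0, 0, -0.96, 1], [0.94, 0.19, 0, 0, 0, -0.96, 1], [0.92, 0.25, 0, 0, 0, -0.96, 1], [0.9, 0.31, 0, 0, 0, -0.96, 1], [0.88, 0.37, 0, 0, 0, -0.96, 1], [0.85, 0.43, 0, 0, 0, -0.96, 1], [0.82, 0.49, 0, 0, 0, -0.96, 1], [0.79, 0.54, 0, 0, 0, -0.96, 1]]}}

```text
time_s: 2.35
tcp_pos: [0.345, -0.0699, 0.2312]
eef_rot: [-1.865, -2.528, 0.0]
contact_force: [0.2, 0.7, 0.4]
finger_gap: 0.0853
gripper_force: 0.0
```

{"fn": "play_rows", "kwargs": {"steps": [[0.75, 0.59, 0, 0, 0, -0.96, 1], [0.71, 0.64, 0, 0, 0, -0.96, 1], [0.66, 0.69, 0, 0, 0, -0.96, 1], [0.62, 0.73, 0, 0, 0, -0.96, 1], [0.57, 0.77, 0, 0, 0, -0.96, 1], [0.52, 0.8, 0, 0, 0, -0.96, 1], [0.46, 0.84, 0, 0, 0, -0.96, 1], [0.4, 0.87, 0, 0, 0, -0.96, 1], [0.34, 0.89, 0, 0, 0, -0.96, 1], [0.28, 0.91, 0, 0, 0, -0.96, 1], [0.22, 0.93, 0, 0, 0, -0.96, 1]]}}

```text
time_s: 3.45
tcp_pos: [0.4212, 0.126, 0.2311]
eef_rot: [-0.829, -3.03, 0.0]
contact_force: [0.5, 1.1, 0.4]
finger_gap: 0.0852
gripper_force: 0.0
```

{"fn": "play_rows", "kwargs": {"steps": [[0.16, 0.94, 0, 0, 0, -0.96, 1], [0.1, 0.95, 0, 0, 0, -0.96, 1], [0.03, 0.95, 0, 0, 0, -0.96, 1], [-0.03, 0.95, 0, 0, 0, -0.96, 1], [-0.09, 0.95, 0, 0, 0, -0.96, 1], [-0.16, 0.94, 0, 0, 0, -0.96, 1], [-0.22, 0.93, 0, 0, 0, -0.96, 1], [-0.28, 0.91, 0, 0, 0, -0.96, 1], [-0.34, 0.89, 0, 0, 0, -0.96, 1], [-0.4, 0.87, 0, 0, 0, -0.96, 1], [-0.46, 0.84, 0, 0, 0, -0.96, 1], [0, 0, 0, 0, 0, 0, 1]]}}

```text
time_s: 4.65
tcp_pos: [0.4966, 0.3226, 0.2304]
eef_rot: [0.319, -3.124, 0.0]
contact_force: [0.1, 0.3, -0.0]
finger_gap: 0.0852
gripper_force: 0.0
```

```bash
cat >> h.py <<'E'
from scipy.spatial.transform import Rotation as Ro
def rel(tgt,yaw,tilt=0):
    s=ctrl.get_state();R=Ro.from_rotvec(s['eef_rot']);a=np.radians(yaw)
    T=Ro.from_matrix([[np.cos(a),np.sin(a),0],[np.sin(a),-np.cos(a),0],[0,0,-1]])*Ro.from_rotvec([tilt,0,0])
    print('t',s['time_s'],'tcp',s['tcp_pos'].round(4),'shift',(R.inv().apply(np.array(tgt)-s['tcp_pos'])/.02).round(3),'turn',(np.degrees((R.inv()*T).as_rotvec())/4).round(3),'F',s['contact_force'].round(2),'M',s['ft_torque'].round(2))
E
python3 -c "
from h import *
rel((.5005,.320,.136),190.8)
c=ctrl.camera('top');cv2.imwrite('pics/t2.png',cv2.resize(c['color'][180:310,60:230,::-1],None,fx=4,fy=4))"
```

```text
t 4.65 tcp [0.4966 0.3226 0.2304] shift [-0.167 -0.166  4.719] turn [-0.002 -0.013  0.213] F [ 0.08  0.25 -0.02] M [ 0.03  0.   -0.01]
```

View pics/t2.png

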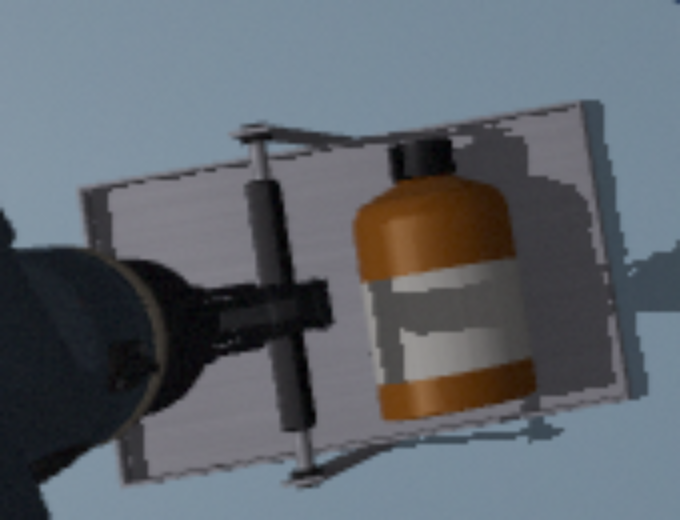

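{"fn": "play_rows", "kwargs": {"steps": [[-0.17, -0.17, 0, 0, 0, 0.21, 1], [0, 0, 0.9, 0, 0, 0, 1], [0, 0, 0.9, 0, 0, 0, 1], [0, 0, 0.9, 0, 0, 0, 1], [0, 0, 0.9, 0, 0, 0, 1], [0, 0, 0.6, 0, 0, 0, 1], [0, 0, 0.4, 0, 0, 0, 1], [0, 0, 0, 0, 0, 0, 1], [0, 0, 0, 0, 0, 0, 1]]}}

```text
time_s: 5.6
tcp_pos: [0.5007, 0.3184, 0.14]
eef_rot: [-0.29, 3.128, 0.0]
contact_force: [-0.0, -0.1, 0.0]
finger_gap: 0.0855
gripper_force: 0.0
```

```bash
python3 -c "
from h import *
rel((.5005,.320,.136),190.8)"
```

```text
t 5.6 tcp [0.5007 0.3184 0.14  ] shift [-0.003  0.078  0.198] turn [ 0.004  0.009 -0.049] F [-0.04 -0.08  0.05] M [-0.    0.05  0.02]
```

{"fn": "play_rows", "kwargs": {"steps": [[0, 0.08, 0.18, 0, 0, -0.05, 0.3], [0, 0, 0, 0, 0, 0, -0.2], [0, 0, 0, 0, 0, 0, -0.4], [0, 0, 0, 0, 0, 0, -0.6], [0, 0, 0, 0, 0, 0, -0.8], [0, 0, 0, 0, 0, 0, -1], [0, 0, 0, 0, 0, 0, -1], [0, 0, 0, 0, 0, 0, -1]]}}

```text
time_s: 6.4
tcp_pos: [0.5003, 0.3204, 0.1362]
eef_rot: [-0.297, 3.127, 0.001]
contact_force: [-2.3, 2.5, 5.8]
finger_gap: 0.0152
gripper_force: 59.0
```

```bash
python3 -c "
from h import *
rel((.5005,.320,.136),190.8)
c=ctrl.camera('top');cv2.imwrite('pics/t3.png',c['color'][:,:,::-1])
t=c['color'].astype(int)
m=(t[:,:,0]-t[:,:,2]>50)&(t[:,:,0]>60)&(t[:,:,1]>30); m[:, 300:]=0; m[:200]=0
r,cc=np.nonzero(m);print(len(r),cc.mean(),r.mean())
"
```

```text
t 6.4 tcp [0.5003 0.3204 0.1362] shift [-0.007 -0.021  0.008] turn [0.011 0.009 0.01 ] F [-2.31  2.54  5.81] M [0.5  0.37 0.09]
908 165.9306167400881 249.28303964757708
```

```bash
cat >> h.py <<'E'
def bot(c=None,z0=None,yaw=10.8,org=None):
    c=c or ctrl.camera('top');s=ctrl.get_state();p=s['tcp_pos']
    R=Ro.from_rotvec(s['eef_rot']).as_matrix()
    tilt=np.arcsin(-R[2,1])  # + = tool y end (tray +y) low
    t=cv2.cvtColor(c['color'],cv2.COLOR_RGB2HSV)
    m=((t[:,:,0]>6)&(t[:,:,0]<22)&(t[:,:,1]>150)&(t[:,:,2]>40)).astype(np.uint8)
    n,l,st,ce=cv2.connectedComponentsWithStats(m)
    k=[i for i in range(1,n) if st[i,4]>80]
    cs=np.average(ce[k],axis=0,weights=st[k,4])
    w=P(c,cs,p[2]-.136+.053);a=np.arctan2(R[1,0],R[0,0])+np.pi
    Y=np.array([-np.sin(a),np.cos(a)])
    y=(w[:2]-p[:2])@Y
    mx=s['ft_torque']@R[:,0]
    print('t %.2f'%s['time_s'],'n',st[k,4],'boty %.4f'%y,'tooltilt %.4f phi_est %.4f'%(tilt,tilt+.357*y),'yaw %.2f'%np.degrees(a),'tcp',p.round(4),'F',s['contact_force'].round(1),'Mtoolx %.3f'%mx)
    return c,y
E
python3 -c "
from h import *
bot();bot()"
```

```text
t 6.50 n [773 330] boty -0.0692 tooltilt -0.0008 phi_est -0.0255 yaw 10.84 tcp [0.5003 0.3204 0.1361] F [-2.4  2.1  5.6] Mtoolx -0.532
t 6.55 n [773 331] boty -0.0691 tooltilt -0.0008 phi_est -0.0254 yaw 10.84 tcp [0.5003 0.3204 0.1361] F [-1.2  3.   5.7] Mtoolx -0.574
```

{"fn": "play_rows", "kwargs": {"steps": [[0, 0, 0, 0.22, 0, 0, -1], [0, 0, 0, 0.22, 0, 0, -1], [0, 0, -0.1, 0, 0, 0, -1], [0, 0, -0.2, 0, 0, 0, -1], [0, 0, -0.2, 0, 0, 0, -1], [0, 0, -0.1, 0, 0, 0, -1]]}}

```text
time_s: 7.15
tcp_pos: [0.5001, 0.3203, 0.1478]
eef_rot: [-0.296, 3.125, -0.048]
contact_force: [0.2, -0.0, -8.9]
finger_gap: 0.0153
gripper_force: 58.7
```

```bash
python3 -c "
from h import *
for i in range(3): bot()"
```

```text
t 7.20 n [792 339] boty -0.0685 tooltilt 0.0306 phi_est 0.0061 yaw 10.81 tcp [0.5002 0.3204 0.1481] F [-1.1  0.3 -9. ] Mtoolx -0.379
t 7.25 n [788 338] boty -0.0685 tooltilt 0.0306 phi_est 0.0061 yaw 10.82 tcp [0.5002 0.3204 0.1479] F [  0.4  -0.2 -10.2] Mtoolx -0.435
t 7.30 n [792 340] boty -0.0684 tooltilt 0.0306 phi_est 0.0062 yaw 10.82 tcp [0.5002 0.3203 0.1477] F [ 0.2 -0.6 -9.2] Mtoolx -0.422
```

{"fn": "play_rows", "kwargs": {"steps": [[0, 0, -0.15, 0, 0, 0, -1], [0, 0, -0.3, 0, 0, 0, -1], [0, 0, -0.45, 0, 0, 0, -1], [0, 0, -0.55, 0, 0, 0, -1], [0, 0, -0.6, 0, 0, 0, -1], [0, 0, -0.6, 0, 0, 0, -1], [0, 0, -0.6, 0, 0, 0, -1], [0, 0, -0.5, 0, 0, 0, -1], [0, 0, -0.4, 0, 0, 0, -1], [0, 0, -0.3, 0, 0, 0, -1], [0, 0, -0.15, 0, 0, 0, -1], [0, 0, 0, 0, 0, 0, -1]]}}

```text
time_s: 8.5
tcp_pos: [0.4997, 0.3232, 0.2398]
eef_rot: [-0.296, 3.124, -0.048]
contact_force: [0.7, 0.2, -9.3]
finger_gap: 0.0151
gripper_force: 58.7
```

```bash
cat > plan.py <<'E'
from h import *
import sys
def plan(tilt,T,N,yT=0.):
    _,y0=bot();s0=ctrl.get_state()['time_s'];_,y1=bot();s1=ctrl.get_state()['time_s']
    v=(y1-y0)/(s1-s0);print('v %.4f'%v)
    t=np.arange(0,T,.1)+.1
    # quintic from (y1,v,0) to (yT,0,0)
    A=np.array([[T**3,T**4,T**5],[3*T*T,4*T**3,5*T**4],[6*T,12*T*T,20*T**3]])
    c=np.linalg.solve(A,[yT-y1-v*T,-v,0])
    f=lambda t:y1+v*t+c[0]*t**3+c[1]*t**4+c[2]*t**5
    acc=lambda t:6*c[0]*t+12*c[1]*t**2+20*c[2]*t**3
    sg=np.sign(yT-y1)
    ti=.01*sg+acc(t)/7-.357*f(t)
    d=np.diff(np.r_[tilt,ti])/np.radians(4)
    print('tilt',ti[:N].round(4));print('rx',d[:N].round(2));print('y',f(t)[:N].round(4))
if __name__=='__main__':
    R=Ro.from_rotvec(ctrl.get_state()['eef_rot']).as_matrix()
    plan(np.arcsin(-R[2,1]),float(sys.argv[1]),int(sys.argv[2]))
E
python3 plan.py 3.0 30
```

```text
t 8.55 n [936 415] boty -0.0684 tooltilt 0.0309 phi_est 0.0064 yaw 10.83 tcp [0.4996 0.3231 0.2394] F [  0.1   0.1 -10.2] Mtoolx -0.417
t 8.60 n [932 412] boty -0.0685 tooltilt 0.0309 phi_est 0.0065 yaw 10.82 tcp [0.4995 0.3231 0.2393] F [ 0.4 -0.2 -8.7] Mtoolx -0.438
v -0.0006
tilt [0.0364 0.038  0.0391 0.0397 0.0398 0.0395 0.0388 0.0377 0.0362 0.0344
 0.0323 0.03   0.0276 0.025  0.0224 0.0197 0.0172 0.0147 0.0124 0.0103
 0.0085 0.007  0.0059 0.0051 0.0048 0.0049 0.0055 0.0065 0.008  0.01  ]
rx [ 0.08  0.02  0.02  0.01  0.   -0.   -0.01 -0.02 -0.02 -0.03 -0.03 -0.03
 -0.04 -0.04 -0.04 -0.04 -0.04 -0.04 -0.03 -0.03 -0.03 -0.02 -0.02 -0.01
 -0.    0.    0.01  0.01  0.02  0.03]
y [-0.0685 -0.0684 -0.0681 -0.0674 -0.0663 -0.0648 -0.0629 -0.0605 -0.0577
 -0.0545 -0.0509 -0.0471 -0.043  -0.0388 -0.0345 -0.0302 -0.026  -0.0219
 -0.0181 -0.0145 -0.0113 -0.0084 -0.006  -0.004  -0.0025 -0.0013 -0.0006
 -0.0002 -0.      0.    ]
```

{"fn": "play_rows", "kwargs": {"steps": [[0, 0, 0, 0.08, 0, 0, -1], [0, 0, 0, 0.02, 0, 0, -1], [0, 0, 0, 0.02, 0, 0, -1], [0, 0, 0, 0.01, 0, 0, -1], [0, 0, 0, 0, 0, 0, -1], [0, 0, 0, 0, 0, 0, -1], [0, 0, 0, -0.01, 0, 0, -1], [0, 0, 0, -0.02, 0, 0, -1]]}}

```text
time_s: 9.4
tcp_pos: [0.4996, 0.3232, 0.2397]
eef_rot: [-0.296, 3.123, -0.059]
contact_force: [-0.0, 0.2, -9.5]
finger_gap: 0.0149
gripper_force: 58.7
```

```bash
python3 plan.py 2.2 12
```

```text
t 9.45 n [919 413] boty -0.0690 tooltilt 0.0375 phi_est 0.0128 yaw 10.82 tcp [0.4996 0.3231 0.2397] F [-0.4  0.6 -9.4] Mtoolx -0.436
t 9.50 n [930 413] boty -0.0690 tooltilt 0.0376 phi_est 0.0130 yaw 10.82 tcp [0.4996 0.3231 0.2397] F [-0.2 -0.5 -9.4] Mtoolx -0.450
v 0.0015
tilt [0.0392 0.0424 0.0441 0.0445 0.0437 0.0418 0.039  0.0354 0.0313 0.0267
 0.022  0.0172]
rx [ 0.02  0.05  0.02  0.01 -0.01 -0.03 -0.04 -0.05 -0.06 -0.07 -0.07 -0.07]
y [-0.0688 -0.0682 -0.0671 -0.0654 -0.0628 -0.0594 -0.0553 -0.0506 -0.0453
 -0.0397 -0.034  -0.0282]
```

{"fn": "play_rows", "kwargs": {"steps": [[0, 0, 0, 0.06, 0, 0, -1], [0, 0, 0, 0.05, 0, 0, -1], [0, 0, 0, 0.01, 0, 0, -1], [0, 0, 0, 0, 0, 0, -1], [0, 0, 0, 0, 0, 0, -1]]}}

```text
time_s: 10.0
tcp_pos: [0.4996, 0.3232, 0.2396]
eef_rot: [-0.296, 3.122, -0.072]
contact_force: [0.4, 0.1, -10.1]
finger_gap: 0.015
gripper_force: 58.7
```

```bash
python3 plan.py 2.2 12
```

```text
t 10.05 n [902 415] boty -0.0684 tooltilt 0.0461 phi_est 0.0216 yaw 10.82 tcp [0.4996 0.3232 0.2397] F [-0.1  0.3 -9.3] Mtoolx -0.460
t 10.10 n [902 415] boty -0.0681 tooltilt 0.0460 phi_est 0.0217 yaw 10.82 tcp [0.4996 0.3231 0.2397] F [ 0.8  0.5 -9.3] Mtoolx -0.446
v 0.0063
tilt [0.0383 0.0409 0.0422 0.0424 0.0414 0.0395 0.0368 0.0334 0.0295 0.0252
 0.0208 0.0164]
rx [-0.11  0.04  0.02  0.   -0.01 -0.03 -0.04 -0.05 -0.06 -0.06 -0.06 -0.06]
y [-0.0675 -0.0665 -0.065  -0.063  -0.0602 -0.0567 -0.0526 -0.0479 -0.0428
 -0.0374 -0.0319 -0.0264]
```

{"fn": "play_rows", "kwargs": {"steps": [[0, 0, 0, 0, 0, 0, -1], [0, 0, 0, 0, 0, 0, -1], [0, 0, 0, 0, 0, 0, -1], [0, 0, 0, -0.01, 0, 0, -1], [0, 0, 0, -0.02, 0, 0, -1]]}}

```text
time_s: 10.6
tcp_pos: [0.4996, 0.3232, 0.2396]
eef_rot: [-0.296, 3.123, -0.069]
contact_force: [-0.1, 0.5, -9.4]
finger_gap: 0.0152
gripper_force: 58.7
```

```bash
python3 plan.py 2.0 12
```

```text
t 10.65 n [942 414] boty -0.0598 tooltilt 0.0438 phi_est 0.0224 yaw 10.82 tcp [0.4996 0.3232 0.2397] F [ -0.1   1.3 -10.3] Mtoolx -0.426
t 10.70 n [917 420] boty -0.0586 tooltilt 0.0439 phi_est 0.0230 yaw 10.82 tcp [0.4996 0.3231 0.2397] F [ 0.8 -0.2 -8.7] Mtoolx -0.409
v 0.0237
tilt [0.0328 0.0336 0.0335 0.0325 0.0307 0.0284 0.0255 0.0222 0.0188 0.0153
 0.0119 0.0088]
rx [-0.16  0.01 -0.   -0.01 -0.03 -0.03 -0.04 -0.05 -0.05 -0.05 -0.05 -0.04]
y [-0.0562 -0.0536 -0.0507 -0.0474 -0.0438 -0.0398 -0.0355 -0.031  -0.0264
 -0.0219 -0.0175 -0.0135]
```

{"fn": "play_rows", "kwargs": {"steps": [[0, 0, 0, -0.05, 0, 0, -1], [0, 0, 0, 0, 0, 0, -1], [0, 0, 0, -0.01, 0, 0, -1], [0, 0, 0, -0.02, 0, 0, -1], [0, 0, 0, -0.03, 0, 0, -1], [0, 0, 0, -0.03, 0, 0, -1]]}}

```text
time_s: 11.3
tcp_pos: [0.4996, 0.3231, 0.2397]
eef_rot: [-0.296, 3.124, -0.053]
contact_force: [-0.2, 0.3, -8.7]
finger_gap: 0.0151
gripper_force: 58.7
```

```bash
python3 plan.py 1.4 12
```

```text
t 11.35 n [935 412] boty -0.0390 tooltilt 0.0339 phi_est 0.0200 yaw 10.82 tcp [0.4996 0.3231 0.2397] F [-0.6 -0.1 -9.2] Mtoolx -0.264
t 11.40 n [886 420] boty -0.0374 tooltilt 0.0341 phi_est 0.0207 yaw 10.82 tcp [0.4996 0.3231 0.2397] F [ 0.   0.4 -9.7] Mtoolx -0.266
v 0.0320
tilt [0.0246 0.0243 0.0227 0.02   0.0167 0.013  0.0093 0.0059 0.0031 0.0014
 0.0009 0.002 ]
rx [-0.14 -0.   -0.02 -0.04 -0.05 -0.05 -0.05 -0.05 -0.04 -0.03 -0.01  0.02]
y [-0.0341 -0.0307 -0.0271 -0.0233 -0.0194 -0.0154 -0.0117 -0.0083 -0.0054
 -0.0031 -0.0014 -0.0005]
```

{"fn": "play_rows", "kwargs": {"steps": [[0, 0, 0, -0.01, 0, 0, -1], [0, 0, 0, -0.01, 0, 0, -1], [0, 0, 0, -0.03, 0, 0, -1], [0, 0, 0, -0.04, 0, 0, -1], [0, 0, 0, -0.05, 0, 0, -1], [0, 0, 0, -0.05, 0, 0, -1]]}}

```text
time_s: 12.0
tcp_pos: [0.4996, 0.3231, 0.2397]
eef_rot: [-0.296, 3.125, -0.032]
contact_force: [0.1, -0.4, -10.2]
finger_gap: 0.0147
gripper_force: 58.7
```

```bash
python3 plan.py 1.0 10
```

```text
t 12.05 n [691 326] boty -0.0140 tooltilt 0.0205 phi_est 0.0155 yaw 10.82 tcp [0.4996 0.3231 0.2397] F [ -0.1   0.6 -10.2] Mtoolx -0.078
t 12.10 n [699 306] boty -0.0113 tooltilt 0.0207 phi_est 0.0167 yaw 10.82 tcp [0.4996 0.3231 0.2397] F [ 0.   0.2 -9.2] Mtoolx -0.098
v 0.0549
tilt [-0.0021 -0.0103 -0.012  -0.0089 -0.0028  0.0045  0.0113  0.0156  0.0157
  0.01  ]
rx [-0.33 -0.12 -0.02  0.04  0.09  0.11  0.1   0.06  0.   -0.08]
y [-0.006  -0.0016  0.0013  0.0028  0.003   0.0023  0.0014  0.0005  0.0001
  0.    ]
```

{"fn": "play_rows", "kwargs": {"steps": [[0, 0, 0, -0.13, 0, 0, -1], [0, 0, 0, -0.11, 0, 0, -1], [0, 0, 0, -0.03, 0, 0, -1], [0, 0, 0, -0.01, 0, 0, -1]]}}

```text
time_s: 12.5
tcp_pos: [0.4996, 0.323, 0.2397]
eef_rot: [-0.296, 3.127, -0.002]
contact_force: [-0.8, 0.5, -10.0]
finger_gap: 0.0151
gripper_force: 58.7
```

```bash
python3 - <<'E'
from h import *
a,_=bot();b,_=bot()
c=ctrl.camera('side')
t=cv2.cvtColor(b['color'],cv2.COLOR_RGB2BGR)[170:320,50:230];s=c['color'][100:250,120:300,::-1]
cv2.imwrite('pics/m1.png',cv2.resize(np.hstack([t,s]),None,fx=2.2,fy=3))
cv2.imwrite('pics/m1s.png',c['color'][:,:,::-1])
E
```

```text
t 12.55 n [347 116 179 158] boty 0.0278 tooltilt 0.0014 phi_est 0.0113 yaw 10.82 tcp [0.4996 0.323  0.2397] F [-0.2  0.  -9.7] Mtoolx 0.161
t 12.60 n [301 140 157 172] boty 0.0334 tooltilt 0.0015 phi_est 0.0134 yaw 10.82 tcp [0.4996 0.3231 0.2397] F [ -0.2   0.1 -10. ] Mtoolx 0.227
```

View pics/m1.png

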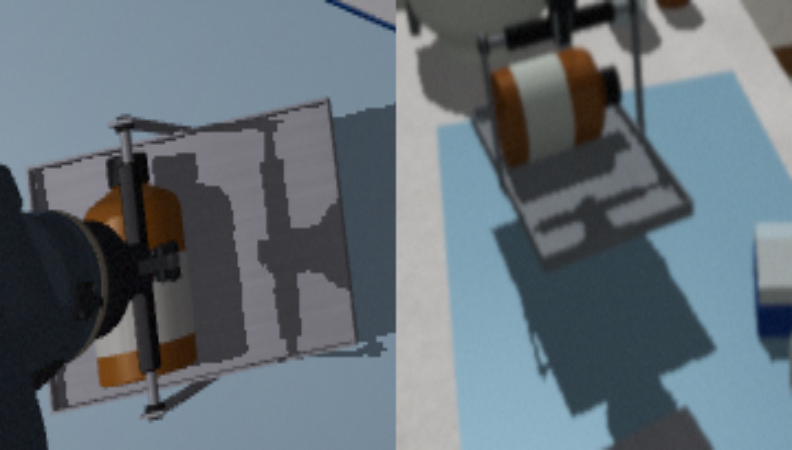

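{"fn": "play_rows", "kwargs": {"steps": [[0, 0, 0, -0.4, 0, 0, -1], [0, 0, 0, -0.3, 0, 0, -1], [0, 0, 0, 0, 0, 0, -1]]}}

```text
time_s: 12.95
tcp_pos: [0.4997, 0.3226, 0.2399]
eef_rot: [0.295, -3.123, -0.076]
contact_force: [0.2, -0.1, -9.2]
finger_gap: 0.0149
gripper_force: 58.8
```

```bash
cat >> h.py <<'E'
def fit(c,off=.136):
    """bottle y by matching amber mask edges: base-band right/left silhouette"""
    s=ctrl.get_state();p=s['tcp_pos'];R=Ro.from_rotvec(s['eef_rot']).as_matrix()
    a=np.arctan2(R[1,0],R[0,0])+np.pi;X=np.array([np.cos(a),np.sin(a)]);Y=np.array([-X[1],X[0]])
    t=cv2.cvtColor(c['color'],cv2.COLOR_RGB2HSV)
    m=((t[:,:,0]>6)&(t[:,:,0]<22)&(t[:,:,1]>150)&(t[:,:,2]>40)).astype(np.uint8)
    n,l,st,ce=cv2.connectedComponentsWithStats(m)
    v,u=np.nonzero(np.isin(l,[i for i in range(1,n) if st[i,4]>60]))
    q=np.array([P(c,(i,j),p[2]-off+.053)[:2]-p[:2] for i,j in zip(u,v)])
    x,y=q@X,q@Y
    b=x<np.percentile(x,10)+.012   # base band
    lo,hi=np.percentile(y[b],[2,98])
    print('t %.2f base band x %.3f y lo %.4f hi %.4f mid %.4f'%(s['time_s'],x[b].mean(),lo,hi,(lo+hi)/2))
    return (lo+hi)/2
E
python3 - <<'E'
from h import *
for i in range(3):
    c,_=bot();fit(c)
cv2.imwrite('pics/m2.png',c['color'][:,:,::-1])
E
```

```text
t 13.00 n [189 315] boty 0.0816 tooltilt -0.0478 phi_est -0.0186 yaw 10.78 tcp [0.4997 0.3226 0.2398] F [ 0.6 -0.9 -8.5] Mtoolx 0.614
t 13.00 base band x -0.078 y lo 0.0506 hi 0.1280 mid 0.0893
t 13.05 n [181 298] boty 0.0815 tooltilt -0.0473 phi_est -0.0182 yaw 10.79 tcp [0.4997 0.3227 0.2397] F [-0.2 -0.7 -9. ] Mtoolx 0.603
t 13.05 base band x -0.078 y lo 0.0505 hi 0.1297 mid 0.0901
t 13.10 n [181 306] boty 0.0825 tooltilt -0.0472 phi_est -0.0178 yaw 10.80 tcp [0.4996 0.3229 0.2397] F [ -0.2   0.2 -10.2] Mtoolx 0.509
t 13.10 base band x -0.078 y lo 0.0507 hi 0.1325 mid 0.0916
```

```bash
cat >> h.py <<'E'
def mask(img):
    t=cv2.cvtColor(img,cv2.COLOR_RGB2HSV)
    m=((t[:,:,0]>4)&(t[:,:,0]<22)&(t[:,:,1]>150)&(t[:,:,2]>40)).astype(np.uint8)
    n,l,st,ce=cv2.connectedComponentsWithStats(m)
    return np.isin(l,[i for i in range(1,n) if st[i,4]>60])
def loc(c,img,p,a,roi=None):
    X=np.array([np.cos(a),np.sin(a)]);Y=np.array([-X[1],X[0]])
    v,u=np.nonzero(mask(img))
    if roi: k=(u>roi[0])&(u<roi[1])&(v>roi[2])&(v<roi[3]);u,v=u[k],v[k]
    q=np.array([P(c,(i,j),p[2]-.136+.053)[:2]-p[:2] for i,j in zip(u,v)])
    x,y=q@X,q@Y; b=x<np.percentile(x,10)+.012
    return len(u),x.mean().round(4),y.mean().round(4),np.percentile(y[b],[2,98]).round(4),np.percentile(y,[2,98]).round(4)
def pose():
    s=ctrl.get_state();R=Ro.from_rotvec(s['eef_rot']).as_matrix()
    return s['tcp_pos'],np.arctan2(R[1,0],R[0,0])+np.pi
E
python3 - <<'E'
from h import *
c,_=bot();d=ctrl.camera('side');p,a=pose()
cv2.imwrite('pics/n1s.png',d['color'][:,:,::-1])
rd=lambda f:cv2.cvtColor(cv2.imread(f),cv2.COLOR_BGR2RGB)
p0=np.array([.5003,.3204,.136])
print('top0',loc(c,rd('pics/top0.png'),p0,a,(80,220,195,310)))
print('top m2',loc(c,rd('pics/m2.png'),p,a,(50,230,170,330)))
print('top now',loc(c,c['color'],p,a,(50,230,170,330)))
r=(140,260,90,230)
print('side0',loc(d,rd('pics/side0.png'),p0,a,r))
print('side m1',loc(d,rd('pics/m1s.png'),p,a,r))
print('side now',loc(d,d['color'],p,a,r))
bot()
E
```

```text
t 13.15 n [183 326] boty 0.0839 tooltilt -0.0472 phi_est -0.0173 yaw 10.82 tcp [0.4996 0.3231 0.2397] F [ 0.3  0.3 -9.5] Mtoolx 0.460
top0 (1108, np.float64(0.0042), np.float64(-0.068), array([-0.1155, -0.0201]), array([-0.1153, -0.0203]))
top m2 (487, np.float64(-0.0262), np.float64(0.0822), array([0.0505, 0.1323]), array([0.0507, 0.1302]))
top now (509, np.float64(-0.0277), np.float64(0.0837), array([0.0506, 0.1342]), array([0.051 , 0.1317]))
side0 (776, np.float64(0.0635), np.float64(0.0376), array([-0.1398, -0.0008]), array([-0.1355,  0.5336]))
side m1 (825, np.float64(0.038), np.float64(0.0773), array([-0.0522,  0.1049]), array([-0.049 ,  0.2826]))
side now (683, np.float64(0.0503), np.float64(0.1124), array([-0.0131,  0.1332]), array([-0.0087,  0.2846]))
t 13.25 n [179 333] boty 0.0852 tooltilt -0.0473 phi_est -0.0169 yaw 10.83 tcp [0.4995 0.3232 0.2396] F [-0.3 -0.2 -9.7] Mtoolx 0.484
```

```bash
python3 -c "
import cv2,numpy as np
a=cv2.imread('pics/n1s.png')[80:230,120:300];b=cv2.imread('pics/m2.png')[170:320,30:210]
cv2.imwrite('pics/n1.png',cv2.resize(np.hstack([b,a]),None,fx=2.2,fy=2.2))"
```

```text
(no output)
```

View pics/n1.png

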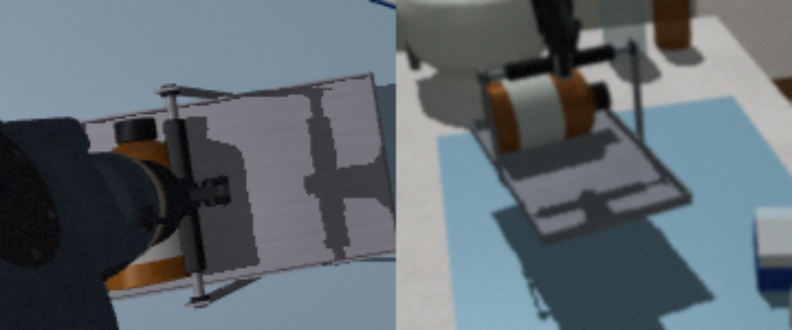

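{"fn": "play_rows", "kwargs": {"steps": [[0, 0, 0, -0.15, 0, 0, -1], [0, 0, 0, -0.07, 0, 0, -1], [0, 0, 0, 0, 0, 0, -1]]}}

```text
time_s: 13.55
tcp_pos: [0.4996, 0.323, 0.2397]
eef_rot: [0.295, -3.12, -0.099]
contact_force: [0.4, 0.1, -8.7]
finger_gap: 0.015
gripper_force: 58.9
```

```bash
cat > st.py <<'E'
from h import *
ts=[];H=[];Lo=[];M=[]
for i in range(4):
    c=ctrl.camera('top');s=ctrl.get_state();p,a=pose();r=loc(c,c['color'],p,a)
    R=Ro.from_rotvec(s['eef_rot']).as_matrix();tl=np.arcsin(-R[2,1])
    ts.append(s['time_s']-.05);H.append(r[3][1]-.0478);Lo.append(r[3][0]+.0478);M.append(s['ft_torque']@R[:,0])
ph=lambda y:tl+.5*y
print('t',np.round(ts,2),'y(hi)',np.round(H,4),'y(lo)',np.round(Lo,4),'M',np.round(M,3),'tilt %.4f'%tl,'x0 %.3f'%r[1],'n',r[0],'tcp',p.round(4))
print('v hi %.4f lo %.4f'%(np.polyfit(ts,H,1)[0],np.polyfit(ts,Lo,1)[0]),'phi hi %.4f lo %.4f M %.4f'%(ph(H[-1]),ph(Lo[-1]),tl+np.mean(M)/11))
E
python3 st.py
```

```text
t [13.55 13.6  13.65 13.7 ] y(hi) [0.0781 0.078  0.0786 0.0786] y(lo) [0.0994 0.0989 0.099  0.1   ] M [0.663 0.606 0.616 0.578] tilt -0.0627 x0 -0.029 n 452 tcp [0.4996 0.3231 0.2396]
v hi 0.0042 lo 0.0038 phi hi -0.0234 lo -0.0127 M -0.0068
```

```bash
cat >> h.py <<'E'
from scipy.optimize import minimize
def hullfit(c,img,p,a,roi,xb=None):
    """fit cylinder body: base at tray x=xb, axis y; match convex hull of amber mask"""
    X=np.array([np.cos(a),np.sin(a),0]);Y=np.array([-X[1],X[0],0]);o=np.array([p[0],p[1],p[2]-.136])
    m=mask(img).copy();k=np.zeros_like(m);k[roi[2]:roi[3],roi[0]:roi[1]]=1;m&=k
    v,u=np.nonzero(m);h=cv2.convexHull(np.c_[u,v].astype(np.int32))
    A=cv2.fillConvexPoly(np.zeros(m.shape,np.uint8),h,1)
    th=np.linspace(0,2*np.pi,40)
    def body(xb,y):
        pts=[]
        for x,r in((0,.047),(.003,.05),(.105,.05),(.122,.04)):
            pts+= [o+X*(xb+x)+Y*(y+r*np.cos(t))+np.array([0,0,.053+r*np.sin(t)]) for t in th]
        q=np.array(pts)@np.array(c['R']).T+np.array(c['t'])
        uv=np.c_[q[:,0]/q[:,2]*c['fx']+c['cx'],q[:,1]/q[:,2]*c['fy']+c['cy']]
        B=cv2.fillConvexPoly(np.zeros(m.shape,np.uint8),cv2.convexHull((uv*16).astype(np.int32)),1,shift=4)
        return (A&B).sum()/(A|B).sum()
    best=max(((body(x,y),x,y) for x in ([xb] if xb is not None else np.arange(-.12,-.05,.006)) for y in np.arange(-.13,.131,.005)))
    return max((body(x,y),x,y) for x in best[1]+np.arange(-.005,.006,.001) for y in best[2]+np.arange(-.005,.006,.001))
E
cat > side.py <<'E'
from h import *
def side(n=1):
    for i in range(n):
        d=ctrl.camera('side');s=ctrl.get_state();p,a=pose()
        print('side t %.2f'%(s['time_s']-.05),np.round(hullfit(d,d['color'],p,a,(150,245,110,230)),4))
    return d
if __name__=='__main__':
    d=side();p,a=pose()
    rd=lambda f:cv2.cvtColor(cv2.imread(f),cv2.COLOR_BGR2RGB)
    p0=np.array([.5003,.3204,.136])
    print('side0',np.round(hullfit(d,rd('pics/side0.png'),p0,a,(150,245,130,230)),4))
    for f in('m1s','n1s'):print(f,np.round(hullfit(d,rd(f'pics/{f}.png'),p,a,(150,245,100,230)),4))
    cv2.imwrite('pics/s3.png',d['color'][:,:,::-1])
E
python3 side.py
```

```text
side t 13.75 [ 0.9079 -0.07    0.087 ]
side0 [ 0.8895 -0.072  -0.069 ]
m1s [ 0.6412 -0.072   0.047 ]
n1s [ 0.6533 -0.065   0.085 ]
```

```bash
cat > go.py <<'E'
from h import *
import sys
K=float(sys.argv[2]) if len(sys.argv)>2 else .55
F=.0095
def fast(d,p,a,y0,roi):
    X=0
def look(n=4,roi=(150,245,110,230)):
    ts=[];ys=[]
    for i in range(n):
        d=ctrl.camera('side');s=ctrl.get_state();p,a=pose()
        q,xb,y=hullfit(d,d['color'],p,a,roi,-.07);ts.append(s['time_s']-.05);ys.append(y)
    R=Ro.from_rotvec(s['eef_rot']).as_matrix();tl=np.arcsin(-R[2,1]);M=s['ft_torque']@R[:,0]
    v=np.polyfit(ts,ys,1)[0];y=np.polyval(np.polyfit(ts,ys,1),s['time_s'])
    print('t %.2f iou %.2f xb %.3f'%(s['time_s'],q,xb),'ys',np.round(ys,4),'v %.4f y %.4f tilt %.4f phi %.4f M/11 %.4f'%(v,y,tl,tl+K*y,M/11),'tcp',p.round(4))
    return y,v,tl
if __name__=='__main__':
    y,v,tl=look();N=int(sys.argv[1]);out=[];cmd=tl;act=tl
    vm=.04
    for i in range(N):
        # predict 0.1 s ahead
        vd=-np.sign(y)*min(vm,np.sqrt(2*.04*abs(y)))
        ad=np.clip((vd-v)/.4,-.12,.12)
        s=np.sign(v) if abs(v)>.003 else np.sign(vd)
        new=-K*(y+.1*v)+F*s+ad/7
        if abs(y)<.012 and abs(v)<.012: new=-K*y
        new=np.clip(new,cmd-.02,cmd+.02);out.append((new-cmd)/np.radians(4));cmd=new
        for j in range(10):
            act+=(cmd-act)*.15
            phi=act+K*y
            if abs(v)<.002 and abs(phi)<F: v=0
            else:
                sg=np.sign(v) if abs(v)>.002 else np.sign(phi)
                v+=7*(phi-F*sg)*.01
            y+=v*.01
        print('%d rx %.2f tilt %.4f y %.4f v %.3f'%(i,out[-1],cmd,y,v))
E
echo
```

{"fn": "play_rows", "kwargs": {"steps": [[0, 0, 0, -0.08, 0, 0, -1], [0, 0, 0, 0, 0, 0, -1], [0, 0, 0, 0, 0, 0, -1], [0, 0, 0, 0, 0, 0, -1]]}}

```text
time_s: 14.2
tcp_pos: [0.4996, 0.3232, 0.2397]
eef_rot: [0.296, -3.119, -0.107]
contact_force: [0.0, 0.8, -11.0]
finger_gap: 0.0152
gripper_force: 58.9
```

```bash
python3 go.py 8
```

```text
t 14.40 iou 0.90 xb -0.074 ys [0.076 0.073 0.072 0.065] v -0.0680 y 0.0630 tilt -0.0684 phi -0.0338 M/11 0.0445 tcp [0.4996 0.3232 0.2397]
0 rx 0.29 tilt -0.0484 y 0.0556 v -0.079
1 rx 0.29 tilt -0.0284 y 0.0476 v -0.080
2 rx 0.16 tilt -0.0172 y 0.0399 v -0.073
3 rx 0.02 tilt -0.0157 y 0.0331 v -0.065
4 rx 0.00 tilt -0.0153 y 0.0270 v -0.057
5 rx 0.01 tilt -0.0150 y 0.0216 v -0.052
6 rx 0.01 tilt -0.0142 y 0.0166 v -0.048
7 rx 0.03 tilt -0.0118 y 0.0120 v -0.045
```

{"fn": "play_rows", "kwargs": {"steps": [[0, 0, 0, 0.4, 0, 0, -1], [0, 0, 0, 0.33, 0, 0, -1]]}}

```text
time_s: 14.6
tcp_pos: [0.4996, 0.3231, 0.2398]
eef_rot: [0.296, -3.126, -0.024]
contact_force: [-0.1, 0.1, -10.2]
finger_gap: 0.015
gripper_force: 58.9
```

```bash
sed -i 's/look(n=4/look(n=3/' go.py; python3 go.py 6
```

```text
t 14.75 iou 0.91 xb -0.075 ys [0.045 0.042 0.042] v -0.0300 y 0.0400 tilt -0.0171 phi 0.0049 M/11 0.0030 tcp [0.4994 0.3237 0.2395]
0 rx -0.23 tilt -0.0334 y 0.0373 v -0.027
1 rx 0.00 tilt -0.0333 y 0.0345 v -0.028
2 rx 0.03 tilt -0.0311 y 0.0315 v -0.031
3 rx 0.04 tilt -0.0282 y 0.0283 v -0.034
4 rx 0.04 tilt -0.0254 y 0.0248 v -0.036
5 rx 0.04 tilt -0.0227 y 0.0211 v -0.037
```

{"fn": "play_rows", "kwargs": {"steps": [[0, 0, 0, -0.13, 0, 0, -1], [0, 0, 0, 0.02, 0, 0, -1], [0, 0, 0, 0.03, 0, 0, -1]]}}

```text
time_s: 15.05
tcp_pos: [0.4996, 0.3229, 0.2398]
eef_rot: [0.296, -3.125, -0.036]
contact_force: [-0.5, 0.1, -8.9]
finger_gap: 0.0148
gripper_force: 58.8
```

```bash
python3 go.py 6
```

```text
t 15.20 iou 0.91 xb -0.075 ys [0.031 0.029 0.028] v -0.0300 y 0.0263 tilt -0.0231 phi -0.0086 M/11 0.0232 tcp [0.4996 0.3231 0.2397]
0 rx -0.04 tilt -0.0259 y 0.0233 v -0.031
1 rx 0.03 tilt -0.0238 y 0.0201 v -0.033
2 rx 0.04 tilt -0.0212 y 0.0167 v -0.035
3 rx 0.06 tilt -0.0173 y 0.0131 v -0.036
4 rx 0.06 tilt -0.0134 y 0.0095 v -0.036
5 rx 0.05 tilt -0.0097 y 0.0060 v -0.035
```

{"fn": "play_rows", "kwargs": {"steps": [[0, 0, 0, 0.06, 0, 0, -1], [0, 0, 0, 0.1, 0, 0, -1], [0, 0, 0, 0.07, 0, 0, -1], [0, 0, 0, 0.02, 0, 0, -1]]}}

```text
time_s: 15.6
tcp_pos: [0.4995, 0.3233, 0.2396]
eef_rot: [0.297, -3.127, -0.008]
contact_force: [-0.1, 0.0, -10.1]
finger_gap: 0.0149
gripper_force: 58.8
```

```bash
python3 go.py 5
```

```text
t 15.75 iou 0.91 xb -0.074 ys [0.022 0.025 0.022] v -0.0000 y 0.0230 tilt -0.0056 phi 0.0070 M/11 0.0122 tcp [0.4996 0.3232 0.2396]
0 rx -0.29 tilt -0.0256 y 0.0230 v 0.000
1 rx -0.15 tilt -0.0364 y 0.0228 v -0.005
2 rx 0.03 tilt -0.0341 y 0.0218 v -0.014
3 rx 0.06 tilt -0.0301 y 0.0200 v -0.021
4 rx 0.06 tilt -0.0260 y 0.0175 v -0.027
```

{"fn": "play_rows", "kwargs": {"steps": [[0, 0, 0, -0.06, 0, 0, -1], [0, 0, 0, -0.04, 0, 0, -1], [0, 0, 0, 0, 0, 0, -1], [0, 0, 0, 0, 0, 0, -1]]}}

```text
time_s: 16.15
tcp_pos: [0.4996, 0.3231, 0.2397]
eef_rot: [0.296, -3.126, -0.02]
contact_force: [0.4, 0.3, -8.1]
finger_gap: 0.0152
gripper_force: 58.8
```

```bash
python3 go.py 0; python3 -c "
from h import *
rel((.4873,-.2811,.24),193.4,-.012)"
```

```text
t 16.30 iou 0.91 xb -0.075 ys [0.028 0.028 0.025] v -0.0300 y 0.0240 tilt -0.0126 phi 0.0006 M/11 0.0099 tcp [0.4996 0.3232 0.2397]
t 16.3 tcp [0.4996 0.3232 0.2397] shift [  6.279 -29.558  -0.389] turn [ 0.008  0.009 -0.644] F [ 0.49  0.42 -9.36] M [-0.11 -0.02  0.03]
```

{"fn": "play_rows", "kwargs": {"steps": [[0, -0.02, 0, 0, 0, 0, -1], [0.01, -0.04, 0, 0, 0, 0, -1], [0.01, -0.06, 0, 0, 0, 0, -1], [0.02, -0.08, 0, 0, 0, 0, -1], [0.02, -0.1, 0, 0, 0, 0, -1], [0.03, -0.12, 0, 0, 0, 0, -1], [0.03, -0.14, 0, 0, 0, 0, -1], [0.03, -0.16, 0, 0, 0, 0, -1], [0.04, -0.18, 0, 0, 0, 0, -1], [0.04, -0.2, 0, 0, 0, -0.005, -1], [0.05, -0.22, 0, 0, 0, -0.005, -1], [0.05, -0.24, 0, 0, 0, -0.005, -1]]}}

```text
time_s: 17.5
tcp_pos: [0.4989, 0.2909, 0.2393]
eef_rot: [0.298, -3.126, -0.02]
contact_force: [0.0, 0.2, -9.3]
finger_gap: 0.0153
gripper_force: 58.8
```

```bash
cat > m.py <<'E'
from h import *
s=ctrl.get_state();R=Ro.from_rotvec(s['eef_rot']).as_matrix();print('M/11 %.4f tilt %.4f'%(s['ft_torque']@R[:,0]/11,np.arcsin(-R[2,1])))
rel((.4873,-.2811,.24),193.4,-.0126)
E
python3 m.py
```

```text
M/11 0.0120 tilt -0.0126
t 17.5 tcp [0.4989 0.2909 0.2393] shift [  5.973 -27.971  -0.388] turn [-0.     0.009 -0.628] F [ 0.04  0.22 -9.28] M [-0.13 -0.04 -0.04]
```

{"fn": "play_rows", "kwargs": {"steps": [[0.05, -0.26, 0, 0, 0, -0.01, -1], [0.06, -0.28, 0, 0, 0, -0.01, -1], [0.06, -0.3, 0, 0, 0, -0.01, -1], [0.07, -0.32, -0.01, 0, 0, -0.01, -1], [0.07, -0.34, -0.01, 0, 0, -0.01, -1], [0.08, -0.36, -0.01, 0, 0, -0.01, -1], [0.08, -0.38, -0.01, 0, 0, -0.01, -1], [0.09, -0.4, -0.01, 0, 0, -0.01, -1], [0.09, -0.42, -0.01, 0, 0, -0.01, -1], [0.09, -0.44, -0.01, 0, 0, -0.01, -1], [0.1, -0.46, -0.01, 0, 0, -0.01, -1], [0.1, -0.48, -0.01, 0, 0, -0.01, -1]]}}

```text
time_s: 18.7
tcp_pos: [0.4976, 0.1997, 0.24]
eef_rot: [0.311, -3.125, -0.02]
contact_force: [-0.2, -0.1, -9.3]
finger_gap: 0.0148
gripper_force: 58.8
```

```bash
python3 m.py
```

```text
M/11 0.0130 tilt -0.0125
t 18.7 tcp [0.4976 0.1997 0.24  ] shift [  5.245 -23.464  -0.297] turn [-0.001  0.008 -0.508] F [-0.22 -0.13 -9.32] M [-0.13 -0.07  0.05]
```

{"fn": "play_rows", "kwargs": {"steps": [[0.11, -0.5, -0.01, 0, 0, -0.01, -1], [0.11, -0.5, -0.01, 0, 0, -0.01, -1], [0.11, -0.5, -0.01, 0, 0, -0.01, -1], [0.11, -0.5, -0.01, 0, 0, -0.01, -1], [0.11, -0.5, -0.01, 0, 0, -0.01, -1], [0.11, -0.5, -0.01, 0, 0, -0.01, -1], [0.11, -0.5, -0.01, 0, 0, -0.01, -1], [0.11, -0.5, -0.01, 0, 0, -0.01, -1], [0.11, -0.5, -0.01, 0, 0, -0.01, -1], [0.11, -0.5, -0.01, 0, 0, -0.01, -1], [0.11, -0.5, -0.01, 0, 0, -0.01, -1], [0.11, -0.5, -0.01, 0, 0, -0.01, -1]]}}

```text
time_s: 19.9
tcp_pos: [0.4959, 0.0768, 0.2409]
eef_rot: [0.324, -3.124, -0.02]
contact_force: [-0.5, 0.1, -9.1]
finger_gap: 0.0147
gripper_force: 58.8
```

```bash
python3 m.py
```

```text
M/11 0.0175 tilt -0.0126
t 19.9 tcp [0.4959 0.0768 0.2409] shift [  4.095 -17.424  -0.177] turn [-0.001  0.009 -0.388] F [-0.5   0.12 -9.14] M [-0.18 -0.1   0.01]
```

{"fn": "play_rows", "kwargs": {"steps": [[0.12, -0.5, -0.01, -0.01, 0, -0.01, -1], [0.12, -0.5, -0.01, -0.01, 0, -0.01, -1], [0.12, -0.5, -0.01, 0, 0, -0.01, -1], [0.12, -0.5, -0.01, 0, 0, -0.01, -1], [0.12, -0.5, -0.01, 0, 0, -0.01, -1], [0.12, -0.5, 0, 0, 0, -0.01, -1]]}}

```text
time_s: 20.5
tcp_pos: [0.4942, 0.0151, 0.241]
eef_rot: [0.331, -3.123, -0.022]
contact_force: [-0.4, -0.8, -9.3]
finger_gap: 0.0149
gripper_force: 58.8
```

```bash
python3 m.py
```

```text
M/11 0.0153 tilt -0.0139
t 20.5 tcp [0.4942 0.0151 0.241 ] shift [  3.44  -14.407  -0.15 ] turn [ 0.019  0.01  -0.328] F [-0.36 -0.77 -9.27] M [-0.14 -0.13 -0.01]
```

{"fn": "play_rows", "kwargs": {"steps": [[0.12, -0.5, 0, 0, 0, -0.01, -1], [0.12, -0.5, 0, 0, 0, -0.01, -1], [0.12, -0.5, 0, 0, 0, -0.01, -1], [0.12, -0.5, 0, 0, 0, -0.01, -1], [0.12, -0.5, 0, 0, 0, -0.01, -1], [0.12, -0.5, 0, 0, 0, -0.01, -1], [0.12, -0.5, 0, 0, 0, -0.01, -1], [0.12, -0.5, 0, 0, 0, -0.01, -1], [0.12, -0.5, 0, 0, 0, -0.01, -1], [0.12, -0.5, 0, 0, 0, -0.01, -1], [0.12, -0.5, 0, 0, 0, -0.01, -1], [0.12, -0.5, 0, 0, 0, -0.01, -1]]}}

```text
time_s: 21.7
tcp_pos: [0.4917, -0.1083, 0.2393]
eef_rot: [0.344, -3.122, -0.022]
contact_force: [-0.3, -0.3, -8.4]
finger_gap: 0.0151
gripper_force: 58.8
```

```bash
python3 m.py
```

```text
M/11 0.0189 tilt -0.0139
t 21.7 tcp [ 0.4917 -0.1083  0.2393] shift [ 2.092 -8.384 -0.152] turn [ 0.019  0.009 -0.208] F [-0.27 -0.35 -8.39] M [-0.2  -0.07 -0.05]
```

{"fn": "play_rows", "kwargs": {"steps": [[0.12, -0.5, 0, 0, 0, -0.01, -1], [0.12, -0.5, 0, 0, 0, -0.01, -1], [0.12, -0.5, 0, 0, 0, -0.01, -1], [0.12, -0.48, -0.01, 0, 0, -0.01, -1], [0.12, -0.46, -0.01, 0, 0, -0.01, -1], [0.11, -0.44, -0.01, 0, 0, -0.01, -1], [0.11, -0.42, -0.01, 0, 0, -0.01, -1], [0.1, -0.4, -0.01, 0, 0, -0.01, -1], [0.1, -0.38, -0.01, 0, 0, -0.01, -1], [0.09, -0.36, -0.01, 0, 0, -0.01, -1], [0.09, -0.34, -0.01, 0, 0, -0.01, -1], [0.08, -0.32, -0.01, 0, 0, -0.01, -1]]}}

```text
time_s: 22.9
tcp_pos: [0.4892, -0.2131, 0.2397]
eef_rot: [0.357, -3.12, -0.022]
contact_force: [-0.2, 0.2, -10.0]
finger_gap: 0.0156
gripper_force: 58.8
```

```bash
python3 m.py
```

```text
M/11 0.0100 tilt -0.0140
t 22.9 tcp [ 0.4892 -0.2131  0.2397] shift [ 0.862 -3.288 -0.062] turn [ 0.02   0.009 -0.088] F [ -0.15   0.15 -10.02] M [-0.11 -0.01 -0.  ]
```

{"fn": "play_rows", "kwargs": {"steps": [[0.08, -0.31, 0, 0, 0, -0.01, -1], [0.08, -0.3, 0, 0, 0, -0.01, -1], [0.08, -0.29, 0, 0, 0, -0.01, -1], [0.07, -0.28, -0.01, 0, 0, -0.01, -1], [0.07, -0.27, -0.01, 0, 0, -0.01, -1], [0.06, -0.25, -0.01, 0, 0, -0.01, -1], [0.06, -0.23, -0.01, 0, 0, -0.01, -1], [0.06, -0.21, -0.01, 0, 0, -0.01, -1], [0.05, -0.19, 0, 0, 0, 0, -1], [0.05, -0.17, 0, 0, 0, 0, -1], [0.04, -0.15, 0, 0, 0, 0, -1], [0.03, -0.13, 0, 0, 0, 0, -1]]}}

```text
time_s: 24.1
tcp_pos: [0.4877, -0.2703, 0.2399]
eef_rot: [0.365, -3.119, -0.022]
contact_force: [0.1, 1.3, -9.4]
finger_gap: 0.0148
gripper_force: 58.8
```

```bash
python3 m.py
```

```text
M/11 0.0164 tilt -0.0140
t 24.1 tcp [ 0.4877 -0.2703  0.2399] shift [ 0.147 -0.521 -0.012] turn [ 0.019  0.009 -0.008] F [ 0.05  1.29 -9.42] M [-0.16 -0.11 -0.03]
```

{"fn": "play_rows", "kwargs": {"steps": [[0.03, -0.11, 0, 0, 0, 0, -1], [0.03, -0.09, 0, 0, 0, 0, -1], [0.02, -0.07, 0, 0, 0, 0, -1], [0.01, -0.05, 0, 0, 0, 0, -1], [0.01, -0.03, 0, 0, 0, 0, -1], [0, -0.02, 0, 0, 0, 0, -1], [0, 0, 0, 0, 0, 0, -1], [0, 0, 0, 0, 0, 0, -1]]}}

```text
time_s: 24.9
tcp_pos: [0.4875, -0.2777, 0.2398]
eef_rot: [0.366, -3.119, -0.022]
contact_force: [0.2, 0.0, -10.1]
finger_gap: 0.0151
gripper_force: 58.8
```

```bash
python3 m.py; python3 - <<'E'
from h import *
c,_=bot();d=ctrl.camera('side');p,a=pose()
print(loc(c,c['color'],p,a))
print(np.round(hullfit(d,d['color'],p,a,(100,400,110,410),-.07),4))
t=c['color'][170:350,260:480,::-1];s=d['color'][150:420,150:400,::-1]
t=cv2.resize(t,(440,360));s=cv2.resize(s,(333,360))
cv2.imwrite('pics/p1.png',np.hstack([t,s]));bot()
E
```

```text
M/11 0.0140 tilt -0.0140
t 24.9 tcp [ 0.4875 -0.2777  0.2398] shift [ 0.05  -0.164 -0.013] turn [ 0.02   0.008 -0.008] F [  0.17   0.03 -10.07] M [-0.14 -0.06 -0.06]
t 24.95 n [988 375] boty 0.0319 tooltilt -0.0140 phi_est -0.0026 yaw 13.37 tcp [ 0.4875 -0.2777  0.2398] F [ 0.2  0.  -9.1] Mtoolx 0.175
(1363, np.float64(0.0021), np.float64(0.0319), array([-0.0121,  0.0758]), array([-0.0117,  0.0765]))
[ 0.1832 -0.07    0.031 ]
t 25.05 n [991 375] boty 0.0319 tooltilt -0.0140 phi_est -0.0026 yaw 13.37 tcp [ 0.4875 -0.2777  0.2398] F [-0.1  0.3 -9.4] Mtoolx 0.150
```

View pics/p1.png

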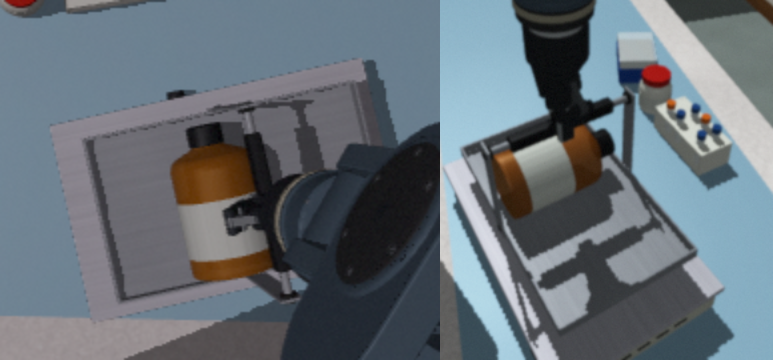

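{"fn": "play_rows", "kwargs": {"steps": [[0.01, -0.01, 0, 0, 0, 0, -1], [0.01, -0.02, 0, 0, 0, 0, -1], [0.01, -0.03, 0, 0, 0, 0, -1], [0.01, -0.03, 0, 0, 0, 0, -1], [0.01, -0.03, 0, 0, 0, 0, -1], [0, -0.02, 0, 0, 0, 0, -1], [0, -0.01, 0, 0, 0, 0, -1], [0, 0, 0, 0, 0, 0, -1], [0, 0, 0, 0, 0, 0, -1], [0, 0, 0, 0, 0, 0, -1], [0, 0, 0, 0, 0, 0, -1], [0, 0, 0, 0, 0, 0, -1]]}}

```text
time_s: 26.25
tcp_pos: [0.4872, -0.2808, 0.2398]
eef_rot: [0.366, -3.119, -0.022]
contact_force: [-1.1, 0.4, -9.3]
finger_gap: 0.0149
gripper_force: 58.8
```

```bash
python3 m.py; python3 -c "
from h import *
bot();bot()"
```

```text
M/11 0.0193 tilt -0.0140
t 26.25 tcp [ 0.4872 -0.2808  0.2398] shift [ 0.    -0.013 -0.012] turn [ 0.019  0.009 -0.008] F [-1.06  0.36 -9.26] M [-0.2  -0.08 -0.02]
t 26.30 n [992 379] boty 0.0318 tooltilt -0.0139 phi_est -0.0026 yaw 13.37 tcp [ 0.4872 -0.2809  0.2398] F [ 0.2 -0.6 -9.7] Mtoolx 0.179
t 26.35 n [994 381] boty 0.0318 tooltilt -0.0139 phi_est -0.0025 yaw 13.37 tcp [ 0.4873 -0.2809  0.2398] F [-0.2  0.3 -9.9] Mtoolx 0.156
```

{"fn": "play_rows", "kwargs": {"steps": [[0, 0, 0, 0, 0, 0, -1], [0, 0, 0, 0, 0, 0, -1], [0, 0, 0, 0, 0, 0, -1], [0, 0, 0, 0, 0, 0, -1], [0, 0, 0, 0, 0, 0, -1], [0, 0, 0, 0, 0, 0, -1], [0, 0, 0, 0, 0, 0, -1], [0, 0, 0, 0, 0, 0, -1], [0, 0, 0, 0, 0, 0, -1], [0, 0, 0, 0, 0, 0, -1], [0, 0, 0, 0, 0, 0, -1], [0, 0, 0, 0, 0, 0, -1]]}}

```text
time_s: 27.55
tcp_pos: [0.4872, -0.2809, 0.2397]
eef_rot: [0.365, -3.119, -0.022]
contact_force: [-0.4, -0.0, -8.7]
finger_gap: 0.015
gripper_force: 58.8
```

{"fn": "play_rows", "kwargs": {"steps": [[0, 0, 0, 0, 0, 0, -1], [0, 0, 0, 0, 0, 0, -1], [0, 0, 0, 0, 0, 0, -1], [0, 0, 0, 0, 0, 0, -1], [0, 0, 0, 0, 0, 0, -1], [0, 0, 0, 0, 0, 0, -1], [0, 0, 0, 0, 0, 0, -1], [0, 0, 0, 0, 0, 0, -1], [0, 0, 0, 0, 0, 0, -1], [0, 0, 0, 0, 0, 0, -1], [0, 0, 0, 0, 0, 0, -1], [0, 0, 0, 0, 0, 0, -1]]}}

```text
time_s: 28.75
tcp_pos: [0.4872, -0.2809, 0.2398]
eef_rot: [0.365, -3.119, -0.022]
contact_force: [0.4, -0.7, -9.4]
finger_gap: 0.0151
gripper_force: 58.8
```

```bash
python3 m.py; python3 -c "
from h import *
bot();bot()"
```

```text
M/11 0.0106 tilt -0.0140
t 28.75 tcp [ 0.4872 -0.2809  0.2398] shift [-0.001 -0.012 -0.012] turn [ 0.019  0.008 -0.009] F [ 0.43 -0.66 -9.4 ] M [-0.11 -0.03  0.05]
t 28.80 n [992 378] boty 0.0318 tooltilt -0.0139 phi_est -0.0026 yaw 13.37 tcp [ 0.4872 -0.2809  0.2398] F [ 0.4 -0.7 -9.2] Mtoolx 0.162
t 28.85 n [993 377] boty 0.0318 tooltilt -0.0140 phi_est -0.0026 yaw 13.37 tcp [ 0.4872 -0.2809  0.2398] F [ 0.5  0.6 -9.7] Mtoolx 0.209
```

{"fn": "play_rows", "kwargs": {"steps": [[0, 0, 0.06, 0, 0, 0, -1], [0, 0, 0.12, 0, 0, 0, -1], [0, 0, 0.18, 0, 0, 0, -1], [0, 0, 0.22, 0, 0, 0, -1], [0, 0, 0.24, 0, 0, 0, -1], [0, 0, 0.24, 0, 0, 0, -1], [0, 0, 0.22, 0, 0, 0, -1], [0, 0, 0.18, 0, 0, 0, -1], [0, 0, 0.12, 0, 0, 0, -1], [0, 0, 0.08, 0, 0, 0, -1], [0, 0, 0.04, 0, 0, 0, -1], [0, 0, 0.02, 0, 0, 0, -1]]}}

```text
time_s: 30.05
tcp_pos: [0.4872, -0.2804, 0.2054]
eef_rot: [0.366, -3.119, -0.022]
contact_force: [-0.3, 0.2, -9.1]
finger_gap: 0.015
gripper_force: 58.8
```

```bash
python3 -c "
from h import *
rel((.4873,-.2811,.198),193.4,-.0126)
c,_=bot()
cv2.imwrite('pics/q1.png',cv2.resize(c['color'][185:345,270:480,::-1],None,fx=3.5,fy=3.5))"
```

```text
t 30.05 tcp [ 0.4872 -0.2804  0.2054] shift [ 0.003 -0.04   0.369] turn [ 0.018  0.01  -0.007] F [-0.31  0.24 -9.06] M [-0.2  -0.04 -0.03]
t 30.10 n [919 346] boty 0.0320 tooltilt -0.0139 phi_est -0.0024 yaw 13.36 tcp [ 0.4872 -0.2804  0.2054] F [-0.1 -0.1 -9.1] Mtoolx 0.176
```

View pics/q1.png

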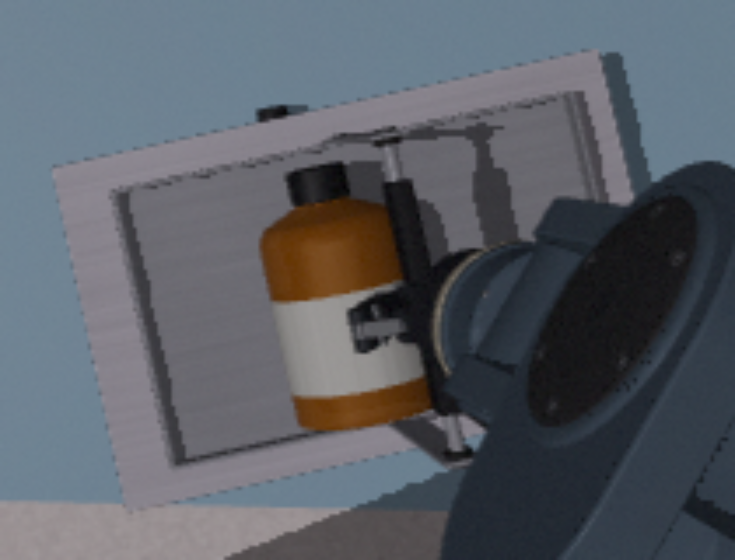

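```bash
python3 - <<'E'
from h import *
c=ctrl.camera('top');p,a=pose();Y=np.array([-np.sin(a),np.cos(a)]);X=np.array([Y[1],-Y[0]])
f=lambda u,v,z:P(c,(u/3.5+270,v/3.5+185),z)[:2]
A,B,C=f(114,189,.087),f(176,466,.087),f(580,92,.087)
D,E,G=f(53,169,.062),f(130,509,.062),f(600,49,.062)
for n,(i,j,k) in {'tray':(A,B,C),'plate':(D,E,G)}.items():
    cen=(j+k)/2;w=i-j;print(n,'centre',cen,'w',np.linalg.norm(w),'l',np.linalg.norm(i-k),'yaw',np.degrees(np.arctan2(w[1],w[0])),np.degrees(np.arctan2(-(i-k)[0],(i-k)[1])))
E
```

```text
tray centre [ 0.48984187 -0.2857628 ] w 0.20386349418851074 l 0.34787763163915003 yaw 13.78035239564512 13.022383679462186
plate centre [ 0.48835312 -0.28238576] w 0.2559647112217097 l 0.41908224182496107 yaw 14.038039830975398 13.650678891853648
```

{"fn": "play_rows", "kwargs": {"steps": [[0, 0.02, 0.04, 0, 0, -0.02, -1], [0, 0.02, 0.06, 0, 0, -0.02, -1], [0, 0, 0.06, 0, 0, 0, -1], [0, 0, 0.05, 0, 0, 0, -1], [0, 0, 0.04, 0, 0, 0, -1], [0, 0, 0.03, 0, 0, 0, -1], [0, 0, 0.03, 0, 0, 0, -1], [0, 0, 0.03, 0, 0, 0, -1], [0, 0, 0.02, 0, 0, 0, -1], [0, 0, 0, 0, 0, 0, -1]]}}

```text
time_s: 31.15
tcp_pos: [0.4869, -0.2795, 0.1982]
eef_rot: [0.37, -3.119, -0.022]
contact_force: [-0.3, 0.2, -9.5]
finger_gap: 0.0153
gripper_force: 59.0
```

```bash
python3 -c "
from h import *
rel((.4873,-.2811,.198),193.4,-.0126)
c,_=bot()"
```

```text
t 31.15 tcp [ 0.4869 -0.2795  0.1982] shift [ 0.001 -0.082  0.01 ] turn [0.019 0.009 0.032] F [-0.33  0.24 -9.48] M [-0.19 -0.02  0.08]
t 31.20 n [909 341] boty 0.0324 tooltilt -0.0139 phi_est -0.0024 yaw 13.52 tcp [ 0.487  -0.2795  0.1982] F [ 0.3  0.5 -8. ] Mtoolx 0.184
```

Not in contact yet, so I'll keep lowering slowly.

{"fn": "play_rows", "kwargs": {"steps": [[0, 0, 0.02, 0, 0, 0, -1], [0, 0, 0.02, 0, 0, 0, -1], [0, 0, 0.02, 0, 0, 0, -1], [0, 0, 0.01, 0, 0, 0, -1], [0, 0, 0.01, 0, 0, 0, -1], [0, 0, 0, 0, 0, 0, -1]]}}

```text
time_s: 31.8
tcp_pos: [0.4871, -0.2796, 0.1981]
eef_rot: [-0.37, 3.119, 0.02]
contact_force: [-7.3, 4.1, 12.6]
finger_gap: 0.0154
gripper_force: 62.2
```

```bash
python3 -c "
from h import *
c,_=bot();bot()"
```

```text
t 31.85 n [903 339] boty 0.0325 tooltilt -0.0127 phi_est -0.0011 yaw 13.52 tcp [ 0.487  -0.2796  0.1981] F [-6.9  4.  13.8] Mtoolx -1.025
t 31.90 n [908 343] boty 0.0324 tooltilt -0.0127 phi_est -0.0012 yaw 13.52 tcp [ 0.487  -0.2796  0.1981] F [-6.5  3.2 13.6] Mtoolx -0.974
```

{"fn": "play_rows", "kwargs": {"steps": [[0, 0, -0.02, 0, 0, 0, -1], [0, 0, -0.02, 0, 0, 0, -1], [0, 0, 0, 0, 0, 0, -1], [0, 0, 0, 0, 0, 0, -1]]}}

```text
time_s: 32.3
tcp_pos: [0.487, -0.2796, 0.1981]
eef_rot: [0.37, -3.119, -0.021]
contact_force: [-5.1, 2.2, 7.0]
finger_gap: 0.0151
gripper_force: 61.2
```

```bash
python3 -c "
from h import *
c,_=bot();bot()"
```

```text
t 32.35 n [904 342] boty 0.0323 tooltilt -0.0133 phi_est -0.0018 yaw 13.52 tcp [ 0.487  -0.2796  0.1981] F [-4.8  2.6  7.4] Mtoolx -0.682
t 32.40 n [908 340] boty 0.0324 tooltilt -0.0133 phi_est -0.0017 yaw 13.53 tcp [ 0.487  -0.2796  0.1981] F [-5.6  2.9  7.7] Mtoolx -0.660
```

{"fn": "play_rows", "kwargs": {"steps": [[0, 0, -0.02, 0, 0, 0, -1], [0, 0, -0.01, 0, 0, 0, -1], [0, 0, 0, 0, 0, 0, -1], [0, 0, 0, 0, 0, 0, -0.5], [0, 0, 0, 0, 0, 0, -0.3], [0, 0, 0, 0, 0, 0, 0], [0, 0, 0, 0, 0, 0, 0.3], [0, 0, 0, 0, 0, 0, 0.6], [0, 0, 0, 0, 0, 0, 0.6], [0, 0, 0, 0, 0, 0, 0.6]]}}

```text
time_s: 33.4
tcp_pos: [0.4869, -0.2795, 0.198]
eef_rot: [0.37, -3.119, -0.022]
contact_force: [-0.4, -0.4, 0.3]
finger_gap: 0.0683
gripper_force: 0.0
```

```bash
python3 -c "
from h import *
c,_=bot();bot();print(ctrl.get_state()['finger_gap'])"
```

```text
t 33.45 n [908 342] boty 0.0323 tooltilt -0.0140 phi_est -0.0025 yaw 13.52 tcp [ 0.4869 -0.2795  0.198 ] F [ 0.4  0.4 -0.5] Mtoolx -0.012
t 33.50 n [906 342] boty 0.0323 tooltilt -0.0139 phi_est -0.0024 yaw 13.53 tcp [ 0.4869 -0.2795  0.198 ] F [-0.1  1.   0.7] Mtoolx -0.011
0.06839316542195036
```

{"fn": "play_rows", "kwargs": {"steps": [[0, 0, -0.2, 0, 0, 0, 0.6], [0, 0, -0.4, 0, 0, 0, 0.6], [0, 0, -0.6, 0, 0, 0, 0.6], [0, 0, -0.8, 0, 0, 0, 0.6], [0, 0, -0.8, 0, 0, 0, 0.6], [0, 0, -0.8, 0, 0, 0, 0.6], [0, 0, -0.6, 0, 0, 0, 0.6], [0, 0, -0.3, 0, 0, 0, 0.6], [0, 0, 0, 0, 0, 0, 0.6], [0, 0, 0, 0, 0, 0, 0.6]]}}

```text
time_s: 34.5
tcp_pos: [0.4871, -0.2807, 0.2878]
eef_rot: [0.37, -3.118, -0.022]
contact_force: [-0.1, 0.5, -0.7]
finger_gap: 0.0684
gripper_force: 0.0
```

```bash
python3 - <<'E'
from h import *
c=ctrl.camera('top');s=ctrl.get_state();print(s['tcp_pos'],s['contact_force'])
p,a=pose();p=np.array([.4869,-.2795,.1981])
print(loc(c,c['color'],p,a));c2=ctrl.camera('top');print(loc(c2,c2['color'],p,a))
cv2.imwrite('pics/z1.png',cv2.resize(c['color'][185:345,270:480,::-1],None,fx=3.5,fy=3.5))
E
```

```text
[ 0.48703936 -0.28066192  0.28749765] [0.05924077 0.64581877 0.40818463]
(1247, np.float64(0.0024), np.float64(0.0324), array([-0.0108,  0.0761]), array([-0.011 ,  0.0767]))
(1249, np.float64(0.0023), np.float64(0.0323), array([-0.0108,  0.0758]), array([-0.0112,  0.0767]))
```

View pics/z1.png

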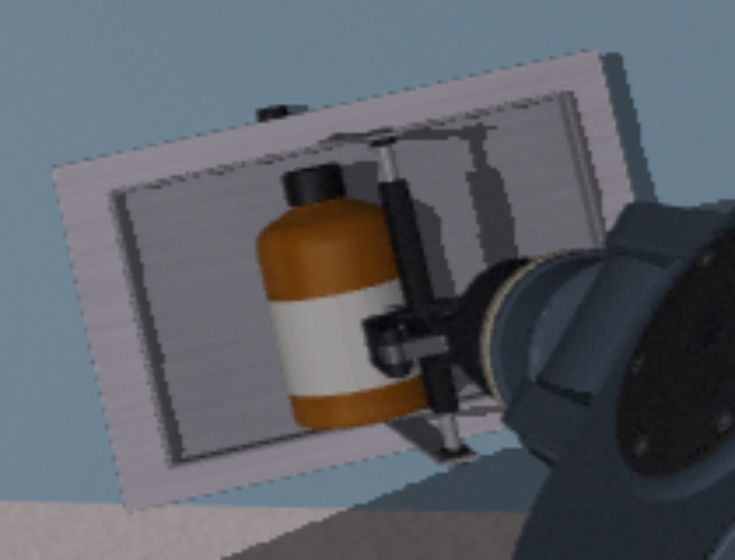

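The tray sits square on the plate, with its rim corners at (110,190), (172,465) and (572,92) inside the plate corners (53,169), (130,509) and (600,49). The bottle is still at y = +32 mm, and the gripper is clear of everything.

```bash
python3 -c "
from plant import ctrl
print(ctrl.job_done())"
```

```text
the job is handed in; nothing more can be done
None
```

The tray is on the plate, centred to within a few mm, square and released, and I handed the job in at about 34.6 s; the bottle is at rest 32 mm from the tray's middle (limit 57 mm), after lying still for over 2 s above the plate. It overshot once before the carry, to about 90 mm from the middle; I saw no rim contact (that would be at 134 mm), but the camera view was partly blocked then.

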